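# Clip a shoe clamp on the cam lift and hold it at full lift

### The job

Clip the olive shoe clamp down onto the steel rail on top of the cam lift until it is fully seated near the rail's middle, and let go of it. Then take the red handle, swing the cam lever up to its highest lift point (lever straight up, where the rail stands highest) and finish still holding it there, because it is sprung and drops back if let go. Leave the carbon insert, the porcelain spacer and the caliper where they lie.

Things in the scene. Friction and masses are not known exactly. Their poses are not given: they have to be found in the camera images.
- clamp_grip (a point): Centre of the olive grip block of the loose shoe clamp (0.2 kg) standing upright on the bench: 24 mm (x) by 36 (y) by 44 high, pewter cap. Below: a bridge 10 mm thick, -27 to +13 mm in x, 36 long in y; under it a slot along y, open downward. Feet 64 mm below this point. z up, x from the thick fixed leg (-x) to the thin sprung jaw with steel lip (+x). Grip from above across x or y.
- clamp_seat (a point): Roof of the clamp's slot, 32 mm below clamp_grip, 32 mm above its feet; same axes. Clipped on, the rail's top edge touches it here. Mouth at the feet -11 to +8 mm in x; free slot from -6 (leg) to +1.5 mm (lip), sprung open by pushing it straight down on the 10 mm rail (up to 20 N); do not aim to the leg's side, the leg is rigid. Either way round will do.
- clamp_jaw (a joint): Angle of the clamp's sprung jaw: 0 closed (free), about 0.1 rad when the clamp is clipped on the 10 mm rail; a spring closes it.
- rail_top (a point): Middle of the top edge of the steel rail on the cam lift: upright plate 10 mm thick (x), 70 long (y), 36 above the aluminium follower plate (50 by 130) under it. x points away from the handle side, z up. About 137 mm above the bench at first; rises about 9 mm to the highest lift, then sinks again. Pushing it down can turn the lever back to its stop (rail up to 4 mm lower).
- lever_grip (a point): Grasp point on the red handle of the cam lever: level round bar 14 mm thick along the lift's x axis, reaching 35 mm to +x (to the lever arm, 8 mm thick) and 31 mm to -x (free end) of this point. It runs on a circle of radius 120 mm about cam_axis. Its axes turn with the lever, x stays along the bar.
- cam_axis (a point): Point on the fixed level axis of the cam shaft, 60 mm above the bench, centre of lever_grip's circle. x along the shaft, away from the handle's free end; y to the side the lever leans at rest; z up. Grey base 160 (x) by 150 (y) by 12 mm, centred 84 mm along +x. A white upright mark on the bearing block is behind the lever.
- cam_lever (a joint): Lever angle: 0 at its stop, leaning 1.25 rad from vertical towards the lift's +y; grows as it swings up; 1.25 is straight up, the highest lift point; beyond it the rail sinks, to the far stop at 2.0. Return spring with some friction: it stays put at 0 to 0.3, needs about 4 N at the handle near the top and drops back when let go.
- carbon_mid (a point): Centre of the loose pewter-grey carbon insert, a bar 90 x 22 x 14 mm lying flat on the bench, x along it. Leave it alone.
- spacer_mid (a point): Centre of the loose cream porcelain spacer ring, 44 mm across, 30 mm high, standing flat on the bench. Leave it alone.
- caliper: Loose polished steel caliper lying flat, about 170 x 60 mm and 10 mm high, beam along x, origin under the beam near its middle. Leave it alone.
Things that resemble listed ones, but are neither listed nor needed, are in the scene too. Of the things that look like the part that bears clamp_grip, take the one that is farthest from the robot's base at the start.

How it is judged:
On the way, in this order (a step that is already met when the one before it is completed fails the run):
1. the clamp is clipped on the rail, fully seated, upright and let go (z of clamp_seat in the frame of rail_top between -0.004 and 0.004 m and x of clamp_seat in the frame of rail_top between -0.006 and 0.006 m and y of clamp_seat in the frame of rail_top between -0.02 and 0.02 m and angle between clamp_seat's own z axis and vertical below 0.15 rad and angle between the y axis of clamp_seat and the y axis of rail_top, either way round below 0.15 rad and value of joint clamp_jaw above 0.05 rad and contact force between each of the arm, the fingers and clamp below 0.1 N), for 0.3 s.
2. the cam lever is held straight up, with the clamp still clipped on (all of step 1 and value of joint cam_lever between 1.13 and 1.37 rad and velocity of joint cam_lever between -0.1 and 0.1 rad/s and contact force between the fingers and cam_lever above 0.8 N), for 0.3 s.
At the end, for the whole second after the job is handed in: Fingers hold the cam lever at rest within 0.12 rad of straight up (over 0.8 N). Clamp untouched and clipped on: slot roof within 4 mm of the rail top, within 20 mm of the rail middle along it and 6 mm across, within 0.15 rad of upright and of the rail direction, jaw open over 0.05 rad (all of step 2); the arm keeps its last pose, push and grip.
It fails at once if the carbon insert is pushed more than 30 mm from its place (distance of carbon_mid from where it was at the start of the episode above 0.03 m).
It fails at once if the porcelain spacer is pushed more than 30 mm from its place (distance of spacer_mid from where it was at the start of the episode above 0.03 m).
It fails at once if the caliper is pushed more than 30 mm from its place (distance of caliper from where it was at the start of the episode above 0.03 m).
It also fails if it takes over 48 s, if anything falls off the work surface, if the arm or the gripper's body presses on something with over 40 N, if the wrist force passes 120 N, or if a joint passes its speed limit or range.

### The arm

A 6-joint arm with a two-finger parallel gripper is mounted at the origin on the work surface. World frame = base frame: x ahead of the robot, y to its left, z up, the work surface at z = 0. Lengths are in m, angles in rad, forces in N, time in s.
With the tool pointing down it reaches from about 0.375 to 0.975 m from the base axis. Payload 3.8 kg.
Tool frame: the origin (TCP) lies at the very end of the fingers, on their centre line; the grasp point (between the pads) lies 19 mm behind it (bot.grip_point_offset is the distance from the TCP to the grasp point, in m); z points along the fingers, x is the direction in which the jaws open and shut, and the axes are right-handed (so a half turn about z gives the same grasp; the last joint's range is limited). The gripper opens to 85 mm and grips with 20 to 120 N. Pads are 22 mm wide; open, the fingers measure 114 mm over their backs; the gripper's body (76 mm by 85 mm) begins 54 mm behind the grasp point. The pads swing forward as they close: fully open they stand 13 mm farther back than shut.
Start: joints at [1.227, 0.264, 1.604, -0, 1.274, -0.037], TCP at [0.204, 0.643, 0.231] pointing down, gripper open.
Joint ranges: [-2.63, 2.63], [-0.94, 2.18], [0.31, 2.57], [-1.31, 4.45], [0, 2.66], [-2.55, 2.55]. Speed limits (rad/s): [2.57, 2.57, 3.14, 3.14, 3.14, 3.14].

### API

Orientations are given as a rotation vector (axis times angle).
In Python, from workcell import bot, read_camera gives the robot as it stands.
- The arm moves only by the tool arm_command, never from a script. Its argument "rows" is a list of rows, each an object with "delta_rot": the turn, a rotation vector about the tool's x, y, z in rad, a list of three; "xyz": the shift along the tool's x, y, z in m, a list of three; "gripper": the finger opening in m, from 0 to 0.0854. A call has 1 to 12 rows; each row shifts and turns the commanded pose from where the row before left it, along the tool's axes as they then stand; what a row does not reach is not made up. A row lasts 1/10 s, in which the tool goes at most 50 mm and 8.59 degrees, less where a joint would pass 70% of its speed; a pose out of reach is approached as far as the arm can. A call is refused whole if a number of a shift passes 0.05 or a number of a turn 0.15, either way. A call with a gripper value outside its range is refused whole. The fingers move at their own pace and stop on an object; "force" is the grip in N (left out, the last holds). Time passes only in rows, so rows that do not move let the fingers close. It gives the time, the measured TCP pose, the force and the opening at its end, in the units of the state.
- bot.read_state(): the state, without advancing time (a new reading comes with each control period).
- read_camera(name): name is "side" or "top" or "wrist"; returns a dict with "pixels" (384x512x3 uint8, red, green, blue), "range_z" (384x512 float32, m along the optical axis (not along the pixel's ray), 0 where there is no reading), "intrinsics" (3x3 intrinsics, pixels), "dist_coeffs" ([k1, k2, p1, p2, k3] as OpenCV has them; the pictures are not rectified), "camera_from_world" (4x4, takes a point from world to camera coordinates). Camera axes: x right, y up, looking along -z (the intrinsics and any distortion apply to the point x, -y, -z); pixel columns grow to the right and rows downward; lengths in m; the calibration is good to about 2 mm. A picture is of the moment at which its call begins.
- bot.finish_job(): hands the job in, once; it reports no verdict.
The state is a dict: "time": time; "q": joint angles; "joint_vel": joint speeds; "joint_torque": joint torques, N m; "tool_pos": TCP position; "tcp_rot": TCP orientation; "wrist_force": force on the tool from outside, world axes, zero at the start; "torque": the same for the moment, N m; "width": opening from 0.0 (shut) to 1.0 (fully open).
Only numpy, scipy, OpenCV 4.12 (cv2) and the standard library are available. Lean on these libraries where they do the work, as an engineer would, in place of code of your own. Each camera call takes 0.05 s, during which the arm holds its last target.

## Working session

There is one attempt and no reset: what is moved stays moved. The work goes in short steps, Python scripts to look and compute and a tool call to move; the robot and the scene stay as the last step left them, time stands still between calls to the robot, and variables do not carry over. Pictures are saved under pics/ and viewed, and the job is handed in when it is done.

Besides the shell and the picture viewer there is one more tool, called after ">>>" by a JSON object that holds its "api" and its "payload". arm_command: Moves the arm, as the interface text tells. Its arguments: {"type":"object","properties":{"rows":{"type":"array","items":{"type":"object","properties":{"delta_rot":{"type":"array","items":{"type":"number"}},"xyz":{"type":"array","items":{"type":"number"}},"gripper":{"type":"number"}}}},"force":{"type":"number"}},"required":["rows"]}

```bash
mkdir -p pics; ls; cat > h.py <<'E'
import numpy as np, cv2
from workcell import bot, read_camera
def snap(n,tag):
    c=read_camera(n); np.savez(f'{n}_{tag}.npz',**{k:np.array(v) for k,v in c.items()})
    cv2.imwrite(f'pics/{n}_{tag}.png',cv2.cvtColor(np.array(c['pixels']),cv2.COLOR_RGB2BGR)); return c
def load(n,tag): return dict(np.load(f'{n}_{tag}.npz'))
def cloud(c):
    K=np.array(c['intrinsics']);D=np.array(c['dist_coeffs']);d=np.array(c['range_z'])
    h,w=d.shape;u,v=np.meshgrid(np.arange(w),np.arange(h))
    p=cv2.undistortPoints(np.stack([u,v],-1).reshape(-1,1,2).astype(np.float64),K,D).reshape(h,w,2)
    P=np.stack([p[...,0]*d,-p[...,1]*d,-d],-1)
    T=np.linalg.inv(np.array(c['camera_from_world']))
    W=P@T[:3,:3].T+T[:3,3]; W[d<=0]=np.nan
    return W
def proj(c,X):
    X=np.atleast_2d(X);T=np.array(c['camera_from_world']);P=X@T[:3,:3].T+T[:3,3];P=P*[1,-1,-1]
    return cv2.projectPoints(P,np.zeros(3),np.zeros(3),np.array(c['intrinsics']),np.array(c['dist_coeffs']))[0].reshape(-1,2)
E
python3 - <<'E'
from h import *
for n in ['side','top','wrist']: 
    c=snap(n,'0'); print(n,np.array(c['camera_from_world']).round(3).tolist(),np.array(c['intrinsics']).round(1).tolist(),np.array(c['dist_coeffs']))
print(bot.read_state())
E
```

```text
pics
side [[0.977, -0.21, -0.026, -0.438], [0.127, 0.484, 0.866, -0.168], [-0.169, -0.85, 0.5, -1.257], [0.0, 0.0, 0.0, 1.0]] [[463.4, 0.0, 256.7], [0.0, 463.4, 188.5], [0.0, 0.0, 1.0]] [-0.14314283  0.          0.          0.          0.        ]
top [[0.0, -1.0, -0.026, 0.048], [0.989, -0.003, 0.145, -0.48], [-0.145, -0.025, 0.989, -1.163], [0.0, 0.0, 0.0, 1.0]] [[470.2, 0.0, 258.8], [0.0, 470.2, 190.9], [0.0, 0.0, 1.0]] [0.05131126 0.         0.         0.         0.        ]
wrist [[0.303, 0.953, -0.003, -0.674], [-0.914, 0.289, -0.285, 0.037], [-0.27, 0.089, 0.959, -0.38], [0.0, 0.0, 0.0, 1.0]] [[346.2, 0.0, 259.1], [0.0, 346.2, 188.1], [0.0, 0.0, 1.0]] [-0.09549912  0.          0.          0.          0.        ]
{'time': 0.15, 'q': array([ 1.22714253e+00,  2.64582507e-01,  1.60506835e+00, -2.68931346e-05,
        1.27370771e+00, -3.69072486e-02]), 'joint_vel': array([ 4.00548011e-05, -2.62984264e-03, -1.28725625e-03,  2.32424568e-03,
        5.38779567e-04,  5.31949057e-04]), 'joint_torque': array([ 1.08985303e-03, -5.15903914e+01, -3.67961240e+01, -1.61014232e-04,
        7.81702227e-03, -1.94742398e-05]), 'tool_pos': array([0.20364397, 0.64294742, 0.23024207]), 'tcp_rot': array([ 2.53391639e+00,  1.85540130e+00, -2.27364301e-03]), 'wrist_force': array([-0.63238481,  0.16113481, -0.3062607 ]), 'torque': array([-0.00101004,  0.00974366,  0.02688888]), 'width': 0.997767900903404}
```

View pics/side_0.png

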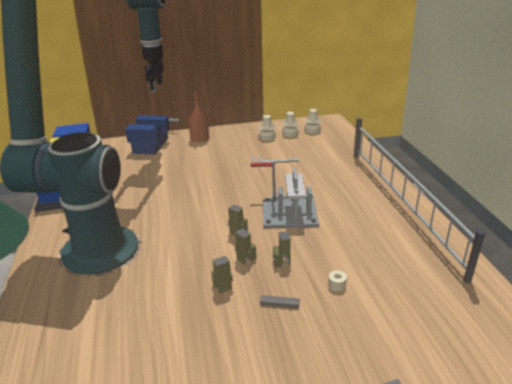

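View pics/top_0.png

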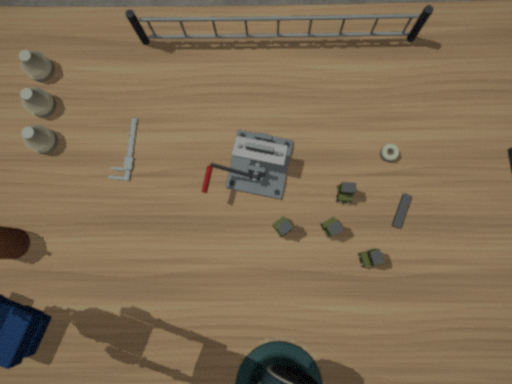

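View pics/wrist_0.png

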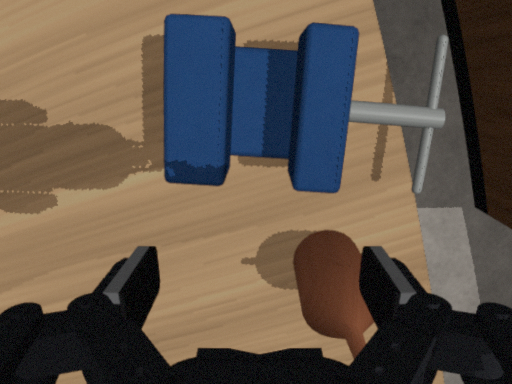

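```bash
python3 - <<'E'
from h import *
c=load('top','0');W=cloud(c)
im=cv2.cvtColor(c['pixels'],cv2.COLOR_RGB2BGR)
cv2.imwrite('pics/topcropA.png',cv2.resize(im[115:275,190:420],None,fx=3.4,fy=3.4,interpolation=cv2.INTER_CUBIC))
s=load('side','0');im=cv2.cvtColor(s['pixels'],cv2.COLOR_RGB2BGR)
cv2.imwrite('pics/sidecropA.png',cv2.resize(im[145:315,200:360],None,fx=3.5,fy=3.5,interpolation=cv2.INTER_CUBIC))
for n,(u,v) in dict(a=(284,227),b=(333,228),c=(347,188),d=(374,258),h=(207,180),rail=(266,150),spacer=(382,153),car=(402,211),cal=(130,150),bench=(300,300)).items(): print(n,W[v,u].round(3), np.hypot(*W[v,u,:2]).round(3))
for t,k in((c,'top'),(s,'side')):
    Wt=cloud(t); hsv=cv2.cvtColor(t['pixels'],cv2.COLOR_RGB2HSV)
    m=(Wt[...,2]>0.1)&(Wt[...,2]<0.14)&(Wt[...,0]>0.3)&(Wt[...,0]<0.65)
    n,l,st,ce=cv2.connectedComponentsWithStats(m.astype(np.uint8))
    for i in range(1,n):
        if st[i,4]>15:
            p=Wt[l==i]; print(k,ce[i].round(),st[i,4],np.median(p,0).round(4),p.min(0).round(3),p.max(0).round(3))
E
```

```text
a [ 0.385 -0.015  0.084] 0.386
b [ 0.382 -0.132  0.089] 0.405
c [ 0.479 -0.168  0.087] 0.508
d [ 0.312 -0.226  0.089] 0.385
h [0.495 0.169 0.117] 0.523
rail [0.564 0.027 0.133] 0.565
spacer [ 0.578 -0.268  0.034] 0.637
car [ 0.431 -0.317  0.017] 0.534
cal [0.596 0.39  0.007] 0.712
bench [ 0.207 -0.056  0.003] 0.215
top [259. 150.] 941 [0.5692 0.0449 0.1034] [ 0.537 -0.023  0.1  ] [0.61  0.111 0.14 ]
top [210. 175.] 227 [0.5123 0.1665 0.1162] [0.467 0.12  0.1  ] [0.539 0.183 0.125]
top [  2. 241.] 87 [0.3553 0.6526 0.1029] [0.33  0.642 0.1  ] [0.377 0.66  0.11 ]
side [209.  70.] 524 [0.4725 1.2756 0.1199] [0.3   1.251 0.1  ] [0.65  1.299 0.14 ]
side [197. 114.] 106 [0.3534 0.6638 0.1119] [0.327 0.643 0.1  ] [0.384 0.682 0.139]
side [264. 165.] 133 [0.512  0.1631 0.1131] [0.466 0.112 0.101] [0.538 0.178 0.121]
side [295. 184.] 390 [0.5672 0.0256 0.1026] [ 0.537 -0.026  0.1  ] [0.607 0.109 0.14 ]
```

View pics/topcropA.png

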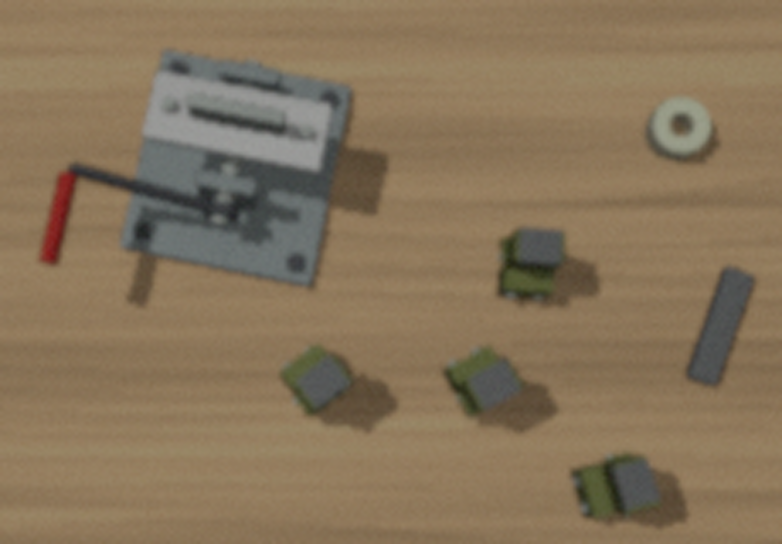

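View pics/sidecropA.png

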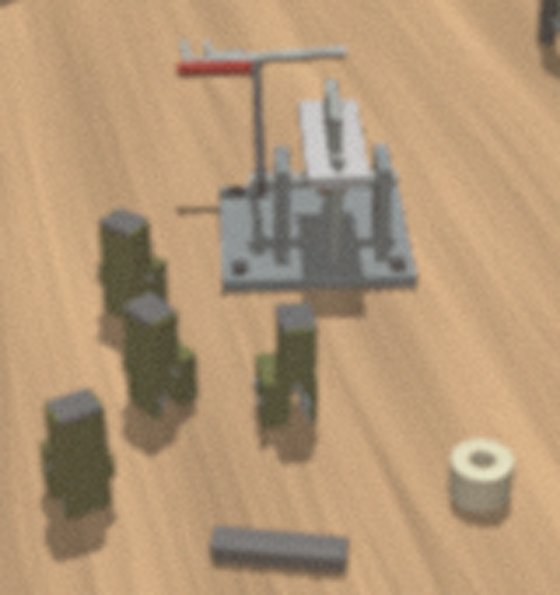

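```bash
python3 - <<'E'
from h import *
def rect(p):
    (cx,cy),(w,h),a=cv2.minAreaRect((p[:,:2]*1000).astype(np.float32)); return np.round([cx,cy,w,h,a],1)
for k in('top','side'):
    c=load(k,'0');W=cloud(c);x,y,z=W[...,0],W[...,1],W[...,2]
    hsv=cv2.cvtColor(c['pixels'],cv2.COLOR_RGB2HSV)
    reg=lambda x0,x1,y0,y1,z0,z1:(x>x0)&(x<x1)&(y>y0)&(y<y1)&(z>z0)&(z<z1)
    def rep(n,m):
        p=W[m]
        if len(p)<8: print(k,n,len(p));return
        q=p[:,:2]-p[:,:2].mean(0);ev,V=np.linalg.eigh(q.T@q);d=V[:,1]
        print(k,n,len(p),p.mean(0).round(4),'zmed',np.median(p[:,2]).round(4),'rect',rect(p),'dir deg',np.degrees(np.arctan2(d[1],d[0])).round(1))
    rep('rail',reg(.52,.62,-.05,.12,.122,.145))
    rep('plate',reg(.52,.62,-.05,.12,.094,.108))
    rep('base',reg(.4,.68,-.1,.15,.008,.02))
    red=((hsv[...,0]<8)|(hsv[...,0]>172))&(hsv[...,1]>130)
    rep('red',red&reg(.4,.6,.1,.25,.05,.2))
    rep('cap',reg(.44,.53,-.21,-.13,.082,.094))
    rep('clampleg',reg(.43,.53,-.21,-.13,.015,.07))
    rep('base2',reg(.4,.68,-.1,.15,.011,.017)&(hsv[...,1]<80))
E
```

```text
top rail 161 [0.5711 0.0439 0.1359] zmed 0.1374 rect [572.2  44.2  69.   10.4  78.3] dir deg 78.0
top plate 882 [0.5692 0.0455 0.1021] zmed 0.1022 rect [553.9  48.4 129.9  89.   78.7] dir deg 81.6
top base 1799 [0.5345 0.0457 0.0127] zmed 0.0126 rect [541.3  34.7 228.1 209.2   5.1] dir deg 113.9
top red 131 [0.4986 0.1696 0.1175] zmed 0.1175 rect [499.3 170.   12.3  63.5  77.4] dir deg 167.6
top cap 146 [ 0.4832 -0.171   0.0864] zmed 0.0865 rect [ 483.6 -170.9   35.1   25.4   86.3] dir deg 83.9
top clampleg 174 [ 0.4678 -0.1657  0.042 ] zmed 0.0424 rect [ 469.2 -162.8   52.2   32.    53.3] dir deg 54.5
top base2 1262 [0.5348 0.0462 0.0134] zmed 0.0132 rect [557.8  47.6 149.  159.5  77.9] dir deg 107.1
side rail 61 [0.5696 0.0315 0.135 ] zmed 0.1366 rect [571.7  40.3  69.7  10.6  78.5] dir deg 78.3
side plate 362 [0.5673 0.032  0.1015] zmed 0.1018 rect [554.2  45.6 134.1  88.2  79.3] dir deg 84.1
side base 1211 [0.5495 0.0309 0.0121] zmed 0.0119 rect [529.7  41.6 175.4 213.1  78.1] dir deg 157.4
side red 56 [0.5004 0.1648 0.1152] zmed 0.1151 rect [498.7 165.   13.6  58.6  77.7] dir deg 166.3
side cap 98 [ 0.4824 -0.175   0.0858] zmed 0.0861 rect [ 482.8 -173.1   38.2   24.9   85.7] dir deg 87.3
side clampleg 292 [ 0.4725 -0.1838  0.0403] zmed 0.0409 rect [ 474.4 -175.    39.9   45.1   78.6] dir deg 141.2
side base2 846 [0.5496 0.0325 0.0127] zmed 0.0125 rect [529.2  39.2 171.6 212.2  77.8] dir deg 153.1
```

>>> {"api": "arm_command", "payload": {"rows": [{"xyz":[-0.029,0.028,0],"delta_rot":[0,0,0],"gripper":0.06},{"xyz":[-0.029,0.028,0],"delta_rot":[0,0,0],"gripper":0.06},{"xyz":[-0.029,0.028,0],"delta_rot":[0,0,0],"gripper":0.06},{"xyz":[-0.029,0.028,0],"delta_rot":[0,0,0],"gripper":0.06},{"xyz":[-0.029,0.028,0],"delta_rot":[0,0,0],"gripper":0.06},{"xyz":[-0.029,0.028,0],"delta_rot":[0,0,0],"gripper":0.06},{"xyz":[-0.029,0.028,0],"delta_rot":[0,0,0],"gripper":0.06},{"xyz":[-0.029,0.028,0],"delta_rot":[0,0,0],"gripper":0.06},{"xyz":[-0.029,0.028,0],"delta_rot":[0,0,0],"gripper":0.06},{"xyz":[-0.029,0.028,0],"delta_rot":[0,0,0],"gripper":0.06},{"xyz":[-0.029,0.028,0],"delta_rot":[0,0,0],"gripper":0.06},{"xyz":[-0.029,0.028,0],"delta_rot":[0,0,0],"gripper":0.06}]}}

```text
time: 1.35
tool_pos: [0.4193, 0.2086, 0.2312]
tcp_rot: [2.535, 1.856, 0.0]
wrist_force: [0.5, 0.2, 0.1]
width: 0.705
```

>>> {"api": "arm_command", "payload": {"rows": [{"xyz":[-0.0286,0.0148,0],"delta_rot":[0,0,0],"gripper":0.06},{"xyz":[-0.0286,0.0148,0],"delta_rot":[0,0,0],"gripper":0.06},{"xyz":[-0.0286,0.0148,0],"delta_rot":[0,0,0],"gripper":0.06},{"xyz":[-0.0286,0.0148,0],"delta_rot":[0,0,0],"gripper":0.06},{"xyz":[-0.0286,0.0148,0],"delta_rot":[0,0,0],"gripper":0.06},{"xyz":[-0.0286,0.0148,0],"delta_rot":[0,0,0],"gripper":0.06},{"xyz":[-0.0286,0.0148,0],"delta_rot":[0,0,0],"gripper":0.06},{"xyz":[-0.0286,0.0148,0],"delta_rot":[0,0,0],"gripper":0.06},{"xyz":[-0.0286,0.0148,0],"delta_rot":[0,0,0],"gripper":0.06},{"xyz":[-0.0286,0.0148,0],"delta_rot":[0,0,0],"gripper":0.06},{"xyz":[-0.0286,0.0148,0],"delta_rot":[0,0,0],"gripper":0.06},{"xyz":[-0.0286,0.0148,0],"delta_rot":[0,0,0],"gripper":0.06}]}}

```text
time: 2.55
tool_pos: [0.4845, -0.1718, 0.231]
tcp_rot: [-2.535, -1.855, 0.0]
wrist_force: [1.3, 0.4, 0.0]
width: 0.703
```

>>> {"api": "arm_command", "payload": {"rows": [{"xyz":[0,0,0],"delta_rot":[0,0,0.133],"gripper":0.06},{"xyz":[0,0,0],"delta_rot":[0,0,0.133],"gripper":0.06},{"xyz":[0,0,0],"delta_rot":[0,0,0.133],"gripper":0.06},{"xyz":[0,0,0],"delta_rot":[0,0,0.133],"gripper":0.06},{"xyz":[0,0,0],"delta_rot":[0,0,0.133],"gripper":0.06},{"xyz":[0,0,0],"delta_rot":[0,0,0.133],"gripper":0.06},{"xyz":[0,0,0],"delta_rot":[0,0,0.133],"gripper":0.06},{"xyz":[0,0,0],"delta_rot":[0,0,0.133],"gripper":0.06},{"xyz":[0,0,0],"delta_rot":[0,0,0.133],"gripper":0.06},{"xyz":[0,0,0],"delta_rot":[0,0,0.133],"gripper":0.06}]}}

```text
time: 3.55
tool_pos: [0.4844, -0.1704, 0.2309]
tcp_rot: [-3.139, 0.112, 0.001]
wrist_force: [0.4, 0.5, -0.0]
width: 0.704
```

```bash
python3 - <<'E'
from h import *
snap('wrist','1'); s=bot.read_state(); print({k:np.round(s[k],3) for k in('time','q','tool_pos','tcp_rot')})
E
```

```text
{'time': np.float64(3.6), 'q': array([-0.387, -0.043,  1.944, -0.   ,  1.242, -0.311]), 'tool_pos': array([ 0.484, -0.17 ,  0.231]), 'tcp_rot': array([-3.139e+00,  1.200e-01,  1.000e-03])}
```

View pics/wrist_1.png

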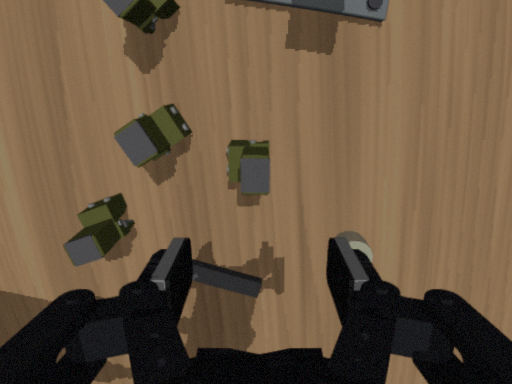

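```bash
cat >> h.py <<'E'
def rep(W,n,m):
    p=W[m]
    if len(p)<8: print(n,len(p));return
    r=cv2.minAreaRect((p[:,:2]*1000).astype(np.float32))
    q=p[:,:2]-p[:,:2].mean(0);ev,V=np.linalg.eigh(q.T@q);d=V[:,1]
    print(n,len(p),'mean',p.mean(0).round(4),'zmed',np.median(p[:,2]).round(4),'rect',np.round([*r[0],*r[1],r[2]],1),'dir',np.degrees(np.arctan2(d[1],d[0])).round(1))
def reg(W,x0,x1,y0,y1,z0,z1):
    x,y,z=W[...,0],W[...,1],W[...,2]; return (x>x0)&(x<x1)&(y>y0)&(y<y1)&(z>z0)&(z<z1)
E
python3 - <<'E'
from h import *
c=load('wrist','1');W=cloud(c)
rep(W,'cap',reg(W,.44,.53,-.21,-.13,.082,.094))
rep(W,'cap2',reg(W,.44,.53,-.21,-.13,.0845,.0885))
rep(W,'bridge',reg(W,.44,.53,-.21,-.13,.037,.046))
print('bench',np.nanmedian(W[100:140,300:400,2]))
c['pixels']=cv2.resize(c['pixels'][120:210,210:300],None,fx=6,fy=6,interpolation=cv2.INTER_CUBIC);cv2.imwrite('pics/wc1.png',c['pixels'][...,::-1])
E
```

```text
cap 1183 mean [ 0.4815 -0.1706  0.087 ] zmed 0.0871 rect [ 481.6 -171.4   35.5   24.8   85.2] dir 84.1
cap2 1127 mean [ 0.4814 -0.1709  0.087 ] zmed 0.0871 rect [ 481.6 -171.7   35.1   24.8   85.2] dir 83.5
bridge 580 mean [ 0.4656 -0.1656  0.0426] zmed 0.0427 rect [ 474.7 -168.4   40.6   39.8   86.4] dir 50.8
bench 0.0004895743159807897
```

View pics/wc1.png

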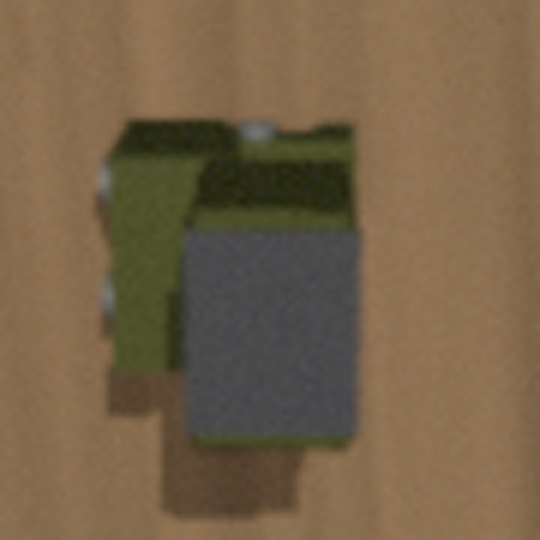

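>>> {"api": "arm_command", "payload": {"rows": [{"xyz":[-0.0025,0.001,0.03],"delta_rot":[0,0,0],"gripper":0.06},{"xyz":[0,0,0.035],"delta_rot":[0,0,0],"gripper":0.06},{"xyz":[0,0,0.035],"delta_rot":[0,0,0],"gripper":0.06},{"xyz":[0,0,0.03],"delta_rot":[0,0,0],"gripper":0.06},{"xyz":[0,0,0.025],"delta_rot":[0,0,0],"gripper":0.06},{"xyz":[0,0,0.016],"delta_rot":[0,0,0],"gripper":0.06},{"xyz":[0,0,0.008],"delta_rot":[0,0,0],"gripper":0.06},{"xyz":[0,0,0],"delta_rot":[0,0,0],"gripper":0.06}]}}

```text
time: 4.4
tool_pos: [0.4811, -0.1709, 0.051]
tcp_rot: [-3.139, 0.102, 0.004]
wrist_force: [-1.2, 0.2, 0.0]
width: 0.705
```

```bash
python3 - <<'E'
from h import *
c=snap('wrist','2');snap('side','2'); s=bot.read_state(); print({k:np.round(s[k],4) for k in('time','q','tool_pos','tcp_rot','wrist_force')})
im=cv2.imread('pics/side_2.png'); cv2.imwrite('pics/s2.png',cv2.resize(im[150:310,200:380],None,fx=4,fy=3.5,interpolation=cv2.INTER_CUBIC))
E
```

```text
{'time': np.float64(4.5), 'q': array([-0.3902,  0.1425,  2.1102, -0.    ,  0.8879, -0.3249]), 'tool_pos': array([ 0.4827, -0.1716,  0.053 ]), 'tcp_rot': array([ 3.1396e+00, -1.0250e-01,  1.5000e-03]), 'wrist_force': array([0.192 , 0.5853, 0.2895])}
```

View pics/wrist_2.png

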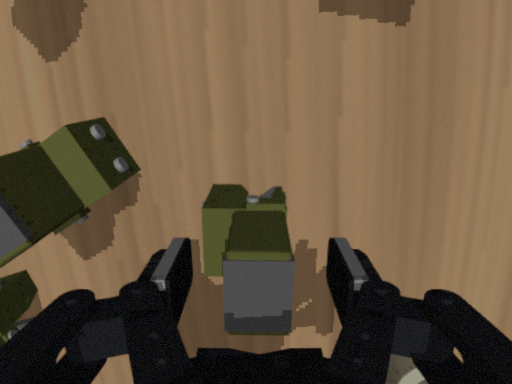

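View pics/s2.png

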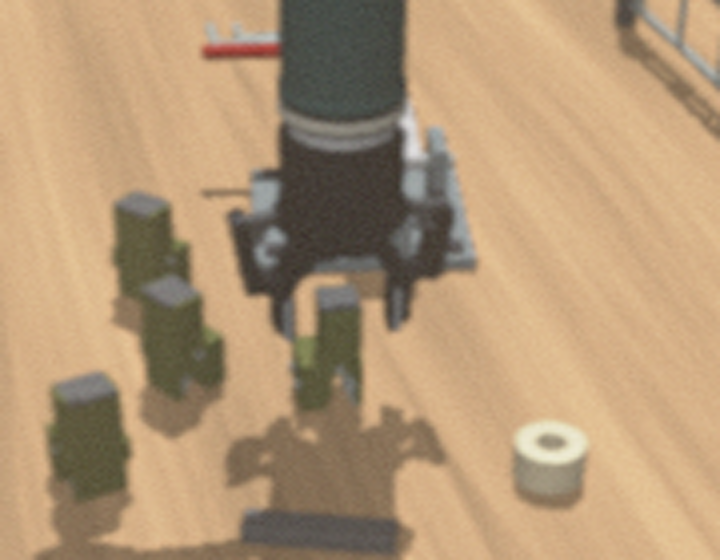

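>>> {"api": "arm_command", "payload": {"rows": [{"xyz":[0,0,0],"delta_rot":[0,0,0],"gripper":0.0},{"xyz":[0,0,0],"delta_rot":[0,0,0],"gripper":0.0},{"xyz":[0,0,0],"delta_rot":[0,0,0],"gripper":0.0},{"xyz":[0,0,0],"delta_rot":[0,0,0],"gripper":0.0},{"xyz":[0,0,0],"delta_rot":[0,0,0],"gripper":0.0},{"xyz":[0,0,0],"delta_rot":[0,0,0],"gripper":0.0},{"xyz":[0,0,0],"delta_rot":[0,0,0],"gripper":0.0}], "force": 70}}

```text
time: 5.2
tool_pos: [0.4828, -0.1717, 0.0532]
tcp_rot: [3.139, -0.104, 0.002]
wrist_force: [-2.4, -0.2, 7.2]
width: 0.272
```

```bash
python3 - <<'E'
from h import *
c=snap('wrist','3');W=cloud(c); s=bot.read_state(); print({k:np.round(s[k],4) for k in('time','width','tool_pos','tcp_rot','wrist_force')})
rep(W,'cap',reg(W,.44,.53,-.21,-.13,.082,.094))
E
```

```text
{'time': np.float64(5.25), 'width': np.float64(0.2708), 'tool_pos': array([ 0.4828, -0.1717,  0.0532]), 'tcp_rot': array([ 3.1393e+00, -1.0350e-01,  2.0000e-03]), 'wrist_force': array([-1.0045,  0.5326,  6.2321])}
cap 7030 mean [ 0.4835 -0.1682  0.0873] zmed 0.087 rect [ 485.5 -169.    44.5   43.    31.4] dir 86.0
```

View pics/wrist_3.png

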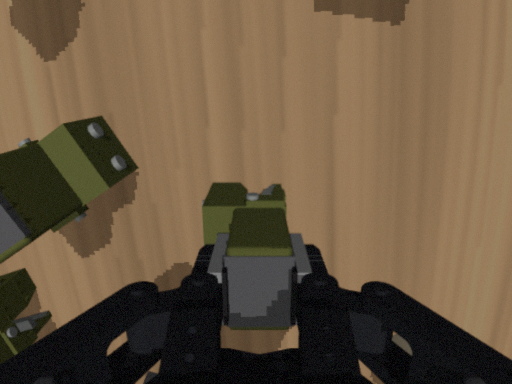

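>>> {"api": "arm_command", "payload": {"rows": [{"xyz":[0,0,-0.015],"delta_rot":[0,0,0],"gripper":0.0},{"xyz":[0,0,-0.03],"delta_rot":[0,0,0],"gripper":0.0},{"xyz":[0,0,-0.04],"delta_rot":[0,0,0],"gripper":0.0},{"xyz":[0,0,-0.04],"delta_rot":[0,0,0],"gripper":0.0},{"xyz":[0,0,-0.035],"delta_rot":[0,0,0],"gripper":0.0},{"xyz":[0,0,-0.02],"delta_rot":[0,0,0],"gripper":0.0},{"xyz":[0.0152,-0.0305,0],"delta_rot":[0,0,0],"gripper":0.0},{"xyz":[0.0152,-0.0305,0],"delta_rot":[0,0,0],"gripper":0.0},{"xyz":[0.0152,-0.0305,0],"delta_rot":[0,0,0],"gripper":0.0},{"xyz":[0.0152,-0.0305,0],"delta_rot":[0,0,0],"gripper":0.0},{"xyz":[0,0,0],"delta_rot":[0,0,0.14],"gripper":0.0},{"xyz":[0,0,0],"delta_rot":[0,0,0],"gripper":0.0}]}}

```text
time: 6.45
tool_pos: [0.5506, -0.0526, 0.2311]
tcp_rot: [3.125, -0.321, -0.003]
wrist_force: [0.7, -0.1, -2.2]
width: 0.272
```

```bash
python3 - <<'E'
from h import *
c=snap('wrist','4');W=cloud(c);t=snap('top','4');s0=snap('side','4'); s=bot.read_state(); print({k:np.round(s[k],4) for k in('time','width','tool_pos','tcp_rot','wrist_force')})
rep(W,'rail',reg(W,.52,.62,-.05,.12,.13,.145))
rep(W,'plate',reg(W,.52,.62,-.05,.12,.094,.108))
T=cloud(t); rep(T,'rail top',reg(T,.52,.62,-.02,.12,.13,.145)); 
T=cloud(s0); rep(T,'rail side',reg(T,.52,.62,-.02,.12,.13,.145)); 
E
```

```text
{'time': np.float64(6.6), 'width': np.float64(0.2672), 'tool_pos': array([ 0.5502, -0.054 ,  0.2316]), 'tcp_rot': array([ 3.1251e+00, -3.1960e-01, -2.0000e-03]), 'wrist_force': array([-0.0268,  0.3608, -1.3804])}
rail 1482 mean [0.5701 0.0413 0.1383] zmed 0.1383 rect [569.9  40.8  61.3   9.7  78.5] dir 79.0
plate 7354 mean [0.5675 0.0297 0.1024] zmed 0.1025 rect [567.5  29.8 100.3  50.4  77.9] dir 77.8
rail top 113 mean [0.5731 0.0504 0.1373] zmed 0.1379 rect [573.4  50.1  56.2  10.8  78.4] dir 78.5
rail side 13 mean [0.5677 0.0114 0.1355] zmed 0.1364 rect [567.9  15.1  18.9   5.6  73.9] dir 66.1
```

View pics/wrist_4.png

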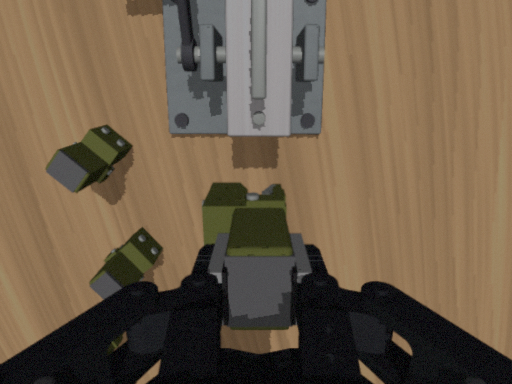

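```bash
python3 - <<'E'
from h import *
for tag in '4':
    c=load('wrist',tag);W=cloud(c);T=c['camera_from_world']
    R=cv2.Rodrigues(np.array([3.1251,-.3196,-.002]))[0]; tp=np.array([.5502,-.054,.2316])
    L=(W-tp)@R   # tool frame
    m=reg(W,.52,.62,-.05,.12,.13,.145)
    p=L[m]; k=np.polyfit(p[:,1],p[:,0],1); print('rail in tool: slope',k[0],'x at y=-.1',np.polyval(k,-.1),'y range',p[:,1].min(),p[:,1].max(),'z',np.median(p[:,2]))
    # side edges per row
    for r in range(10,90,20):
        q=L[r][m[r]]; print(r,q[:,0].min().round(4),q[:,0].max().round(4))
    for r in range(255,320,15):
        q=L[r,200:320]; s=(abs(q[:,0])<.03)&(q[:,2]<-.03)&(q[:,2]>-.04); print('cap',r,s.sum(),q[s][:,0].min().round(4) if s.any() else '',q[s][:,0].max().round(4) if s.any() else '')
    b=reg(L,-.05,.05,-.05,.05,.005,.02); 
    rep(L,'bridge in tool',b)
    print('cam in tool',(np.linalg.inv(T)[:3,3]-tp)@R, 'cam x axis in tool',T[0,:3]@R)
    # plate far/near
    m2=reg(W,.52,.62,-.06,.12,.094,.108); q=L[m2]; print('plate near edge y',np.percentile(q[:,1],99.5), 'x',np.percentile(q[:,0],[.5,99.5]))
E
```

```text
rail in tool: slope 0.011013532369794691 x at y=-.1 0.00025388637936944844 y range -0.1274833596453922 -0.06619843971723499 z 0.09326033081287405
10 -0.0045 0.0044
30 -0.0045 0.0044
50 -0.004 0.0051
70 -0.004 0.0051
cap 255 70 -0.0114 0.013
cap 270 103 -0.0172 0.0184
cap 285 81 -0.0136 0.0147
cap 300 75 -0.0125 0.0138
cap 315 72 -0.0124 0.0139
bridge in tool 1907 mean [-0.0107 -0.0163  0.0116] zmed 0.0111 rect [ -7.2 -14.   20.2  43.7  77.3] dir 159.9
cam in tool [ 0.00084457 -0.07421894 -0.14265666] cam x axis in tool [0.99999856 0.0013686  0.00100103]
plate near edge y -0.0357402705989189 x [-0.02451301  0.02490007]
```

>>> {"api": "arm_command", "payload": {"rows": [{"xyz":[-0.001,-0.0335,0],"delta_rot":[0,0,0],"gripper":0.0},{"xyz":[0,-0.0335,0],"delta_rot":[0,0,0],"gripper":0.0},{"xyz":[0,-0.0335,0],"delta_rot":[0,0,0],"gripper":0.0},{"xyz":[0,0,0.012],"delta_rot":[0,0,0],"gripper":0.0},{"xyz":[0,0,0.012],"delta_rot":[0,0,0],"gripper":0.0},{"xyz":[0,0,0.01],"delta_rot":[0,0,0],"gripper":0.0},{"xyz":[0,0,0],"delta_rot":[0,0,0],"gripper":0.0},{"xyz":[0,0,0],"delta_rot":[0,0,0],"gripper":0.0}]}}

```text
time: 7.4
tool_pos: [0.5699, 0.0438, 0.1976]
tcp_rot: [3.124, -0.325, -0.002]
wrist_force: [0.7, -0.3, -1.8]
width: 0.27
```

```bash
python3 - <<'E'
from h import *
c=snap('wrist','5');W=cloud(c);s0=snap('side','5'); s=bot.read_state(); print({k:np.round(s[k],4) for k in('time','width','tool_pos','tcp_rot','wrist_force')})
R=cv2.Rodrigues(s['tcp_rot'])[0];L=(W-s['tool_pos'])@R
m=reg(W,.52,.62,-.05,.12,.13,.145);rep(L,'rail in tool',m)
im=cv2.imread('pics/side_5.png'); cv2.imwrite('pics/s5.png',cv2.resize(im[110:240,230:350],None,fx=5,fy=4.5,interpolation=cv2.INTER_CUBIC))
E
```

```text
{'time': np.float64(7.5), 'width': np.float64(0.2656), 'tool_pos': array([0.5707, 0.0442, 0.1987]), 'tcp_rot': array([-3.1247e+00,  3.2450e-01, -1.1000e-03]), 'wrist_force': array([ 0.1553,  0.1534, -1.5869])}
rail in tool 710 mean [-0.0001 -0.0231  0.0605] zmed 0.0603 rect [  2.7 -21.7  14.9  27.1   0.1] dir 92.0
```

View pics/wrist_5.png

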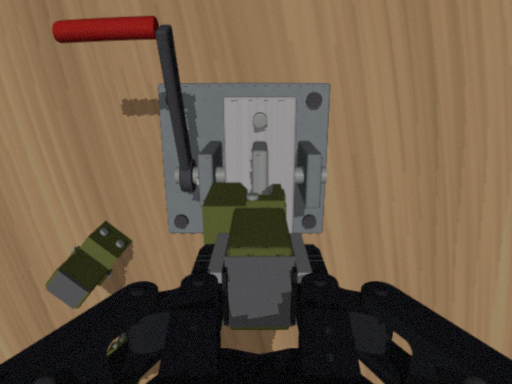

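View pics/s5.png

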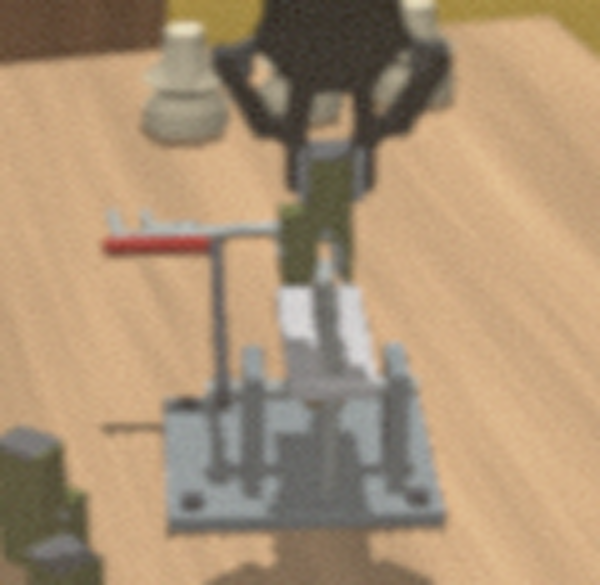

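>>> {"api": "arm_command", "payload": {"rows": [{"xyz":[0,0,0.005],"delta_rot":[0,0,0],"gripper":0.0},{"xyz":[0,0,0.005],"delta_rot":[0,0,0],"gripper":0.0},{"xyz":[0,0,0.005],"delta_rot":[0,0,0],"gripper":0.0},{"xyz":[0,0,0],"delta_rot":[0,0,0],"gripper":0.0}]}}

```text
time: 7.9
tool_pos: [0.5706, 0.0448, 0.1826]
tcp_rot: [3.125, -0.323, 0.001]
wrist_force: [1.1, -0.7, -1.9]
width: 0.273
```

>>> {"api": "arm_command", "payload": {"rows": [{"xyz":[0,0,0.004],"delta_rot":[0,0,0],"gripper":0.0},{"xyz":[0,0,0.004],"delta_rot":[0,0,0],"gripper":0.0},{"xyz":[0,0,0],"delta_rot":[0,0,0],"gripper":0.0}]}}

```text
time: 8.2
tool_pos: [0.5713, 0.045, 0.1757]
tcp_rot: [-3.125, 0.323, -0.003]
wrist_force: [3.3, -0.4, -0.6]
width: 0.269
```

>>> {"api": "arm_command", "payload": {"rows": [{"xyz":[0,0,0.004],"delta_rot":[0,0,0],"gripper":0.0},{"xyz":[0,0,0.004],"delta_rot":[0,0,0],"gripper":0.0},{"xyz":[0,0,0],"delta_rot":[0,0,0],"gripper":0.0}]}}

```text
time: 8.5
tool_pos: [0.5712, 0.0448, 0.167]
tcp_rot: [-3.125, 0.323, -0.003]
wrist_force: [5.0, 0.1, -1.5]
width: 0.27
```

>>> {"api": "arm_command", "payload": {"rows": [{"xyz":[0,0,0.004],"delta_rot":[0,0,0],"gripper":0.0},{"xyz":[0,0,0.003],"delta_rot":[0,0,0],"gripper":0.0},{"xyz":[0,0,0],"delta_rot":[0,0,0],"gripper":0.0}]}}

```text
time: 8.8
tool_pos: [0.5708, 0.0448, 0.1597]
tcp_rot: [3.125, -0.323, 0.001]
wrist_force: [6.1, -1.0, -2.0]
width: 0.27
```

>>> {"api": "arm_command", "payload": {"rows": [{"xyz":[0,0,0.002],"delta_rot":[0,0,0],"gripper":0.0},{"xyz":[0,0,0],"delta_rot":[0,0,0],"gripper":0.0}]}}

```text
time: 9.0
tool_pos: [0.5712, 0.0448, 0.1587]
tcp_rot: [3.125, -0.323, 0.002]
wrist_force: [4.5, -1.3, 2.3]
width: 0.271
```

```bash
python3 - <<'E'
from h import *
c=snap('wrist','6');W=cloud(c);s0=snap('side','6'); s=bot.read_state(); print({k:np.round(s[k],4) for k in('time','width','tool_pos','tcp_rot','wrist_force')})
rep(W,'railtop',reg(W,.55,.62,.065,.085,.12,.145))
im=cv2.imread('pics/side_6.png'); cv2.imwrite('pics/s6.png',cv2.resize(im[110:240,230:350],None,fx=5,fy=4.5,interpolation=cv2.INTER_CUBIC))
E
```

```text
{'time': np.float64(9.1), 'width': np.float64(0.2676), 'tool_pos': array([0.5712, 0.0448, 0.1587]), 'tcp_rot': array([ 3.1249e+00, -3.2290e-01,  2.5000e-03]), 'wrist_force': array([ 5.2199, -2.1532,  2.3705])}
railtop 1046 mean [0.5697 0.0708 0.1353] zmed 0.1373 rect [566.2  72.2  32.4  14.3   0. ] dir -160.9
```

View pics/s6.png

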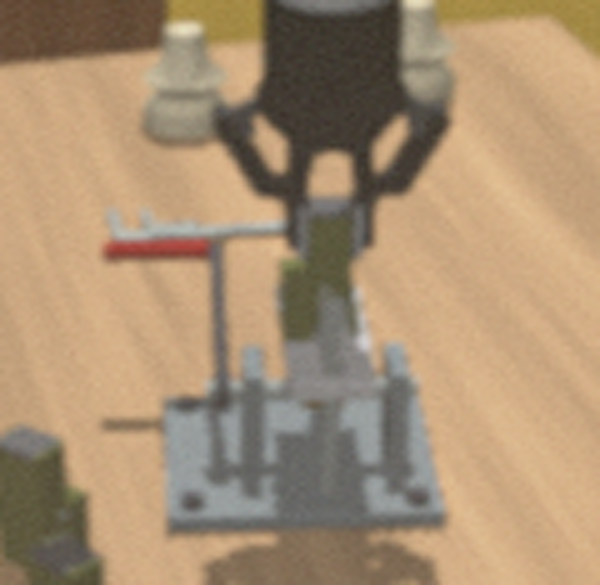

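>>> {"api": "arm_command", "payload": {"rows": [{"xyz":[0,0,0.002],"delta_rot":[0,0,0],"gripper":0.0},{"xyz":[0,0,0],"delta_rot":[0,0,0],"gripper":0.0}]}}

```text
time: 9.3
tool_pos: [0.5712, 0.0448, 0.1579]
tcp_rot: [3.125, -0.323, 0.003]
wrist_force: [2.9, -0.9, 7.6]
width: 0.273
```

>>> {"api": "arm_command", "payload": {"rows": [{"xyz":[0,0,0.002],"delta_rot":[0,0,0],"gripper":0.0},{"xyz":[0,0,0],"delta_rot":[0,0,0],"gripper":0.0}]}}

```text
time: 9.5
tool_pos: [0.5713, 0.0448, 0.1574]
tcp_rot: [3.125, -0.323, 0.003]
wrist_force: [-0.5, -1.2, 15.6]
width: 0.268
```

>>> {"api": "arm_command", "payload": {"rows": [{"xyz":[0,0,0.002],"delta_rot":[0,0,0],"gripper":0.0},{"xyz":[0,0,0],"delta_rot":[0,0,0],"gripper":0.0}]}}

```text
time: 9.7
tool_pos: [0.5714, 0.0448, 0.1573]
tcp_rot: [3.125, -0.323, 0.004]
wrist_force: [-5.1, -1.6, 24.7]
width: 0.272
```

```bash
python3 - <<'E'
from h import *
c=snap('wrist','7');W=cloud(c);s0=snap('side','7'); s=bot.read_state(); print({k:np.round(s[k],4) for k in('time','width','tool_pos','tcp_rot','wrist_force')})
m=reg(W,.565,.59,.066,.076,.13,.145);rep(W,'railtop',m)
hsv=cv2.cvtColor(s0['pixels'],cv2.COLOR_RGB2HSV);S=cloud(s0)
red=((hsv[...,0]<8)|(hsv[...,0]>172))&(hsv[...,1]>130);rep(S,'red',red&reg(S,.4,.6,.1,.25,.05,.2))
E
```

```text
{'time': np.float64(9.8), 'width': np.float64(0.2675), 'tool_pos': array([0.5714, 0.0448, 0.1573]), 'tcp_rot': array([ 3.1249, -0.3229,  0.004 ]), 'wrist_force': array([-4.7723, -1.8118, 23.659 ])}
railtop 428 mean [0.5764 0.0709 0.137 ] zmed 0.1367 rect [576.6  71.1  10.1  11.3  87.3] dir -143.3
red 61 mean [0.5018 0.1708 0.1022] zmed 0.1023 rect [499.8 171.   14.   58.9  82.2] dir 168.9
```

View pics/wrist_7.png

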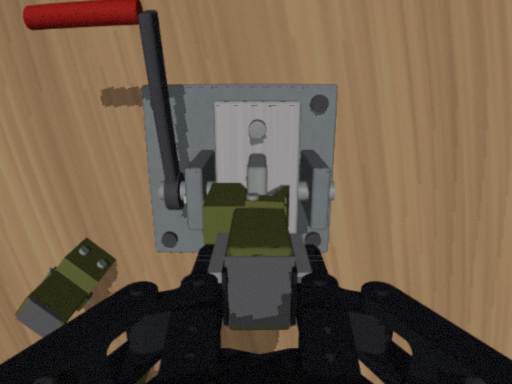

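>>> {"api": "arm_command", "payload": {"rows": [{"xyz":[0,0,-0.003],"delta_rot":[0,0,0],"gripper":0.0},{"xyz":[0,0,0],"delta_rot":[0,0,0],"gripper":0.06},{"xyz":[0,0,0],"delta_rot":[0,0,0],"gripper":0.06},{"xyz":[0,0,0],"delta_rot":[0,0,0],"gripper":0.06},{"xyz":[0,0,0],"delta_rot":[0,0,0],"gripper":0.06},{"xyz":[0,0,0],"delta_rot":[0,0,0],"gripper":0.06}]}}

```text
time: 10.4
tool_pos: [0.5697, 0.045, 0.1544]
tcp_rot: [3.125, -0.323, -0.003]
wrist_force: [0.5, -0.0, -0.0]
width: 0.704
```

```bash
python3 - <<'E'
from h import *
c=snap('wrist','8');s0=snap('side','8'); s=bot.read_state(); print({k:np.round(s[k],4) for k in('time','width','tool_pos','tcp_rot','wrist_force')})
im=cv2.imread('pics/side_8.png'); cv2.imwrite('pics/s8.png',cv2.resize(im[110:240,230:350],None,fx=5,fy=4.5,interpolation=cv2.INTER_CUBIC))
E
```

```text
{'time': np.float64(10.5), 'width': np.float64(0.705), 'tool_pos': array([0.5701, 0.045 , 0.1548]), 'tcp_rot': array([ 3.1249e+00, -3.2300e-01, -1.7000e-03]), 'wrist_force': array([ 0.5663, -0.7017,  0.2321])}
```

View pics/s8.png

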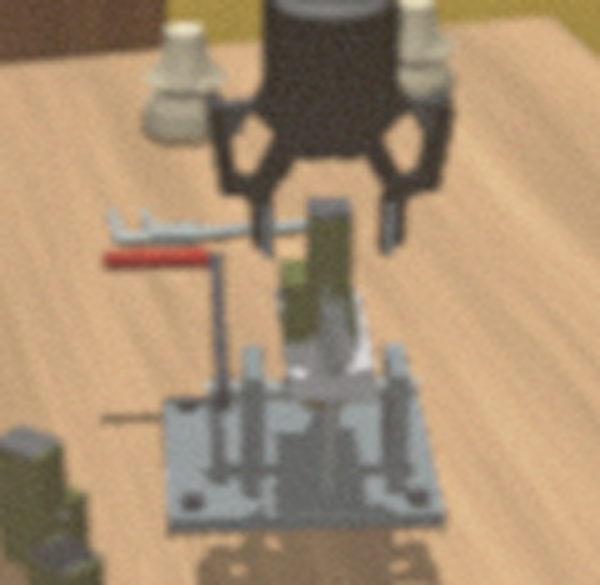

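View pics/wrist_8.png

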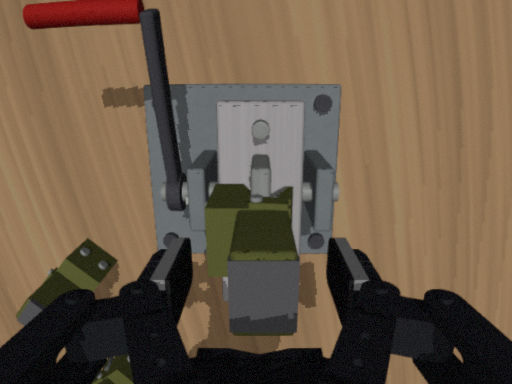

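>>> {"api": "arm_command", "payload": {"rows": [{"xyz":[0,0,-0.01],"delta_rot":[0,0,0],"gripper":0.06},{"xyz":[0,0,-0.02],"delta_rot":[0,0,0],"gripper":0.06},{"xyz":[0,0,-0.04],"delta_rot":[0,0,0],"gripper":0.06},{"xyz":[0,0,-0.04],"delta_rot":[0,0,0],"gripper":0.06},{"xyz":[0,0.04,-0.01],"delta_rot":[0,0,0],"gripper":0.06},{"xyz":[0,0.03,0],"delta_rot":[0,0,0],"gripper":0.06},{"xyz":[0,0,0],"delta_rot":[0,0,0],"gripper":0.06}]}}

```text
time: 11.2
tool_pos: [0.5562, -0.0264, 0.2774]
tcp_rot: [3.123, -0.327, 0.004]
wrist_force: [0.2, 0.3, -0.0]
width: 0.703
```

```bash
python3 - <<'E'
from h import *
s=bot.read_state(); print({k:np.round(s[k],4) for k in('time','width','tool_pos','tcp_rot','wrist_force')})
for n in('wrist','top','side'):
    c=snap(n,'9');W=cloud(c)
    rep(W,n+' cap',reg(W,.53,.61,.0,.09,.183,.2))
    rep(W,n+' rail',reg(W,.53,.61,.064,.1,.131,.145))
    hsv=cv2.cvtColor(c['pixels'],cv2.COLOR_RGB2HSV)
    red=((hsv[...,0]<8)|(hsv[...,0]>172))&(hsv[...,1]>130);rep(W,n+' red',red&reg(W,.4,.6,.1,.25,.05,.2))
im=cv2.imread('pics/side_9.png'); cv2.imwrite('pics/s9.png',cv2.resize(im[110:240,230:350],None,fx=5,fy=4.5,interpolation=cv2.INTER_CUBIC))
E
```

```text
{'time': np.float64(11.2), 'width': np.float64(0.7027), 'tool_pos': array([ 0.5562, -0.0264,  0.2774]), 'tcp_rot': array([ 3.123 , -0.3274,  0.0043]), 'wrist_force': array([ 0.1801,  0.303 , -0.0297])}
wrist cap 2170 mean [0.5717 0.0451 0.1914] zmed 0.1914 rect [571.8  44.8  35.7  24.7  79.1] dir 79.9
wrist rail 201 mean [0.5768 0.073  0.1366] zmed 0.1367 rect [576.5  72.9  12.4   9.4  78. ] dir 86.4
wrist red 0
top cap 13 mean [0.571  0.0283 0.1898] zmed 0.1909 rect [570.6  28.    2.2  19.8  89.5] dir 172.6
top rail 16 mean [0.5787 0.0744 0.136 ] zmed 0.1363 rect [5.788e+02 7.370e+01 9.600e+00 7.300e+00 1.000e-01] dir 165.1
top red 126 mean [0.5009 0.1744 0.1051] zmed 0.1052 rect [500.6 174.6  10.9  64.   77.8] dir 167.4
side cap 68 mean [0.5724 0.0372 0.1898] zmed 0.1905 rect [572.9  39.4  36.7  24.   80.6] dir 87.9
side rail 0
side red 65 mean [0.5027 0.1717 0.102 ] zmed 0.102 rect [500.6 173.9  16.6  58.9  74.4] dir 169.9
```

View pics/s9.png

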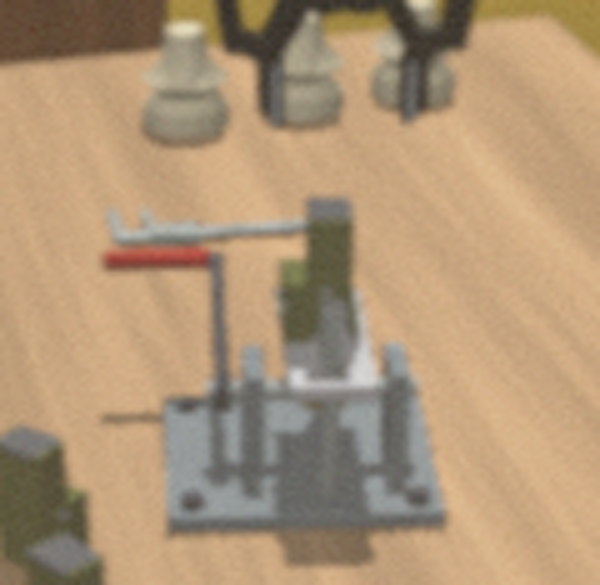

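View pics/wrist_9.png

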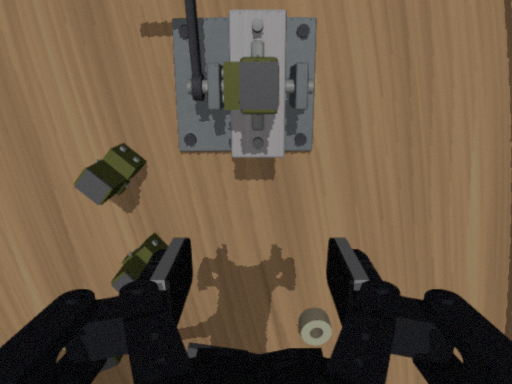

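>>> {"api": "arm_command", "payload": {"rows": [{"xyz":[0,0,0],"delta_rot":[0,0,-0.143],"gripper":0.06},{"xyz":[0,0,0],"delta_rot":[0,0,-0.143],"gripper":0.06},{"xyz":[0,0,0],"delta_rot":[0,0,-0.143],"gripper":0.06},{"xyz":[0,0,0],"delta_rot":[0,0,-0.143],"gripper":0.06},{"xyz":[0,0,0],"delta_rot":[0,0,-0.143],"gripper":0.06},{"xyz":[0,0,0],"delta_rot":[0,0,-0.143],"gripper":0.06},{"xyz":[0,0,0],"delta_rot":[0,0,-0.143],"gripper":0.06},{"xyz":[0,0,0],"delta_rot":[0,0,-0.143],"gripper":0.06},{"xyz":[0,0,0],"delta_rot":[0,0,-0.143],"gripper":0.06},{"xyz":[0,0,0],"delta_rot":[0,0,-0.143],"gripper":0.06},{"xyz":[0,0,0],"delta_rot":[0,0,-0.143],"gripper":0.06}]}}

```text
time: 12.45
tool_pos: [0.5561, -0.0222, 0.2748]
tcp_rot: [-2.428, -1.992, 0.001]
wrist_force: [0.4, -0.4, -0.3]
width: 0.702
```

>>> {"api": "arm_command", "payload": {"rows": [{"xyz":[0.031,-0.0162,0],"delta_rot":[0,0,0],"gripper":0.06},{"xyz":[0.031,-0.0162,0],"delta_rot":[0,0,0],"gripper":0.06},{"xyz":[0.031,-0.0162,0],"delta_rot":[0,0,0],"gripper":0.06},{"xyz":[0.031,-0.0162,0],"delta_rot":[0,0,0],"gripper":0.06},{"xyz":[0.031,-0.0162,0],"delta_rot":[0,0,0],"gripper":0.06},{"xyz":[0.031,-0.0162,0],"delta_rot":[0,0,0],"gripper":0.06},{"xyz":[0,0,0.04],"delta_rot":[0,0,0],"gripper":0.06},{"xyz":[0,0,0.04],"delta_rot":[0,0,0],"gripper":0.06},{"xyz":[0,0,0],"delta_rot":[0,0,0],"gripper":0.06},{"xyz":[0,0,0],"delta_rot":[0,0,0],"gripper":0.06}]}}

```text
time: 13.45
tool_pos: [0.4977, 0.1788, 0.1948]
tcp_rot: [-2.434, -1.984, 0.004]
wrist_force: [0.6, -0.9, 0.7]
width: 0.7
```

```bash
python3 - <<'E'
from h import *
s=bot.read_state(); print({k:np.round(s[k],4) for k in('time','q','width','tool_pos','tcp_rot','wrist_force')})
c=snap('wrist','10');W=cloud(c)
R=cv2.Rodrigues(s['tcp_rot'])[0];print(R.round(3));L=(W-s['tool_pos'])@R
hsv=cv2.cvtColor(c['pixels'],cv2.COLOR_RGB2HSV)
red=((hsv[...,0]<8)|(hsv[...,0]>172))&(hsv[...,1]>130);rep(W,' red',red&reg(W,.4,.6,.1,.25,.05,.2));rep(L,'red tool',red&reg(W,.4,.6,.1,.25,.05,.2))
E
```

```text
{'time': np.float64(13.45), 'q': array([ 2.9760e-01,  1.5700e-02,  1.9541e+00,  3.0000e-04,  1.1745e+00,
       -1.0705e+00]), 'width': np.float64(0.7003), 'tool_pos': array([0.4977, 0.1788, 0.1948]), 'tcp_rot': array([-2.4339, -1.9844,  0.0037]), 'wrist_force': array([ 0.5621, -0.8849,  0.6565])}
[[ 0.201  0.98  -0.003]
 [ 0.98  -0.201 -0.001]
 [-0.001 -0.002 -1.   ]]
 red 1618 mean [0.4974 0.1761 0.1044] zmed 0.1048 rect [501.3 175.1  13.7  70.6  77.4] dir 167.8
red tool 1618 mean [-0.0026  0.0005  0.0904] zmed 0.09 rect [-2.8  4.5 13.7 70.7  1. ] dir 90.6
```

View pics/wrist_10.png

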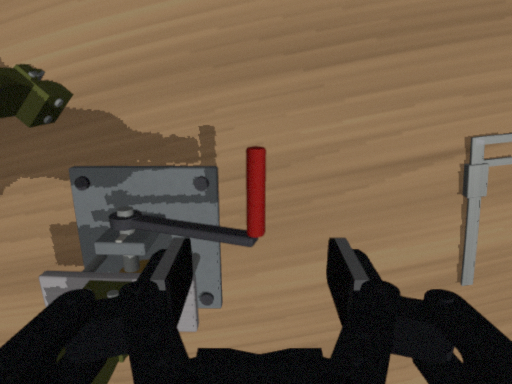

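>>> {"api": "arm_command", "payload": {"rows": [{"xyz":[-0.0028,0.001,0.02],"delta_rot":[0,0,0],"gripper":0.06},{"xyz":[0,0,0.03],"delta_rot":[0,0,0],"gripper":0.06},{"xyz":[0,0,0.03],"delta_rot":[0,0,0],"gripper":0.06},{"xyz":[0,0,0.022],"delta_rot":[0,0,0],"gripper":0.06},{"xyz":[0,0,0.012],"delta_rot":[0,0,0],"gripper":0.06},{"xyz":[0,0,0],"delta_rot":[0,0,0],"gripper":0.06},{"xyz":[0,0,0],"delta_rot":[0,0,0],"gripper":0.06}]}}

```text
time: 14.2
tool_pos: [0.5007, 0.1757, 0.0832]
tcp_rot: [2.435, 1.983, 0.004]
wrist_force: [0.3, -0.4, 0.6]
width: 0.702
```

>>> {"api": "arm_command", "payload": {"rows": [{"xyz":[0,0,0],"delta_rot":[0,0,0],"gripper":0.0},{"xyz":[0,0,0],"delta_rot":[0,0,0],"gripper":0.0},{"xyz":[0,0,0],"delta_rot":[0,0,0],"gripper":0.0},{"xyz":[0,0,0],"delta_rot":[0,0,0],"gripper":0.0},{"xyz":[0,0,0],"delta_rot":[0,0,0],"gripper":0.0},{"xyz":[0,0,0],"delta_rot":[0,0,0],"gripper":0.0},{"xyz":[0,0,0],"delta_rot":[0,0,0],"gripper":0.0},{"xyz":[0,0,0],"delta_rot":[0,0,0],"gripper":0.0}], "force": 40}}

```text
time: 15.0
tool_pos: [0.4996, 0.1757, 0.0818]
tcp_rot: [2.436, 1.984, 0.002]
wrist_force: [1.8, 2.4, 4.0]
width: 0.143
```

```bash
python3 - <<'E'
from h import *
s=bot.read_state(); print({k:np.round(s[k],4) for k in('time','q','width','tool_pos','tcp_rot','wrist_force')})
c=snap('wrist','11');s0=snap('side','11')
im=cv2.imread('pics/side_11.png'); cv2.imwrite('pics/s11.png',cv2.resize(im[110:240,230:350],None,fx=5,fy=4.5,interpolation=cv2.INTER_CUBIC))
E
```

```text
{'time': np.float64(15.0), 'q': array([ 2.9090e-01,  1.3370e-01,  2.0563e+00,  4.0000e-04,  9.5020e-01,
       -1.0763e+00]), 'width': np.float64(0.1429), 'tool_pos': array([0.4996, 0.1757, 0.0818]), 'tcp_rot': array([2.4358e+00, 1.9837e+00, 2.3000e-03]), 'wrist_force': array([1.7735, 2.4048, 3.9946])}
```

View pics/wrist_11.png

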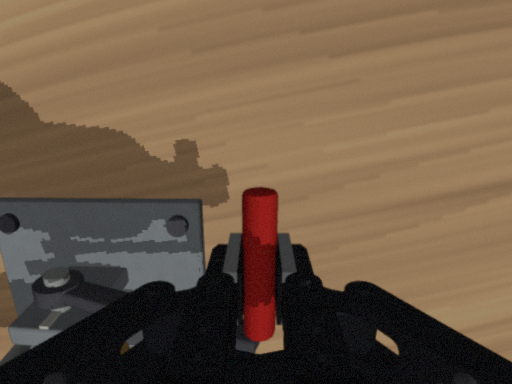

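View pics/s11.png

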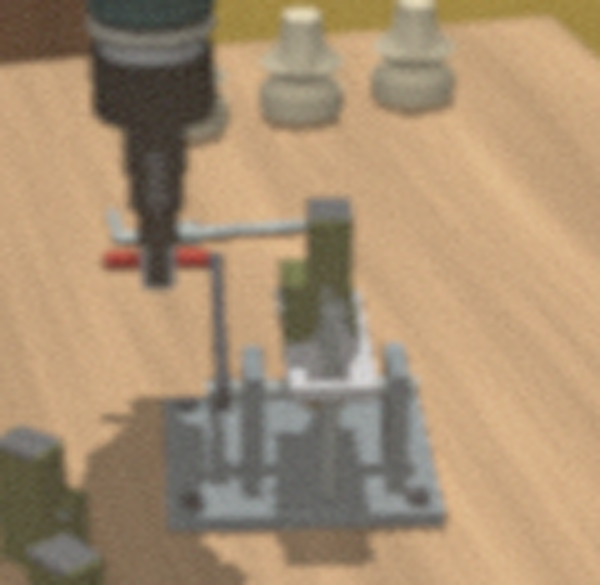

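>>> {"api": "arm_command", "payload": {"rows": [{"xyz":[-0.0028,0,-0.007],"delta_rot":[0,0,0],"gripper":0.0},{"xyz":[-0.0028,0,-0.0069],"delta_rot":[0,0,0],"gripper":0.0},{"xyz":[-0.0036,0,-0.0066],"delta_rot":[0,0,0],"gripper":0.0},{"xyz":[-0.0037,0,-0.0065],"delta_rot":[0,0,0],"gripper":0.0},{"xyz":[-0.0044,0,-0.0061],"delta_rot":[0,0,0],"gripper":0.0},{"xyz":[-0.0045,0,-0.006],"delta_rot":[0,0,0],"gripper":0.0}]}}

```text
time: 15.7
tool_pos: [0.4954, 0.1559, 0.1212]
tcp_rot: [-2.435, -1.982, -0.007]
wrist_force: [2.5, 8.0, 1.6]
width: 0.147
```

```bash
python3 - <<'E'
from h import *
s=bot.read_state(); print({k:np.round(s[k],4) for k in('time','q','width','tool_pos','tcp_rot','wrist_force')})
c=snap('wrist','12');s0=snap('side','12')
im=cv2.imread('pics/side_12.png'); cv2.imwrite('pics/s12.png',cv2.resize(im[110:240,230:350],None,fx=5,fy=4.5,interpolation=cv2.INTER_CUBIC))
E
```

```text
{'time': np.float64(15.7), 'q': array([ 0.2545,  0.0657,  2.0482,  0.0042,  1.0245, -1.1138]), 'width': np.float64(0.1467), 'tool_pos': array([0.4954, 0.1559, 0.1212]), 'tcp_rot': array([-2.4353, -1.9816, -0.0069]), 'wrist_force': array([2.5297, 7.9787, 1.5957])}
```

View pics/s12.png

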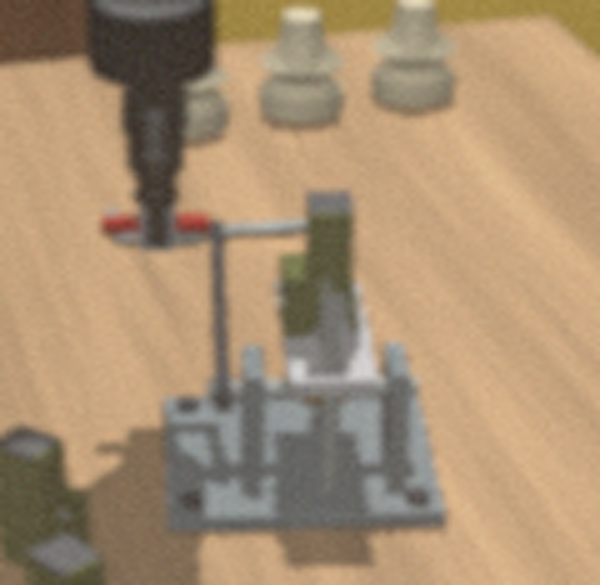

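>>> {"api": "arm_command", "payload": {"rows": [{"xyz":[-0.0051,0,-0.0055],"delta_rot":[0,0,0],"gripper":0.0},{"xyz":[-0.0052,0,-0.0054],"delta_rot":[0,0,0],"gripper":0.0},{"xyz":[-0.0058,0,-0.0048],"delta_rot":[0,0,0],"gripper":0.0},{"xyz":[-0.0058,0,-0.0047],"delta_rot":[0,0,0],"gripper":0.0},{"xyz":[-0.0063,0,-0.004],"delta_rot":[0,0,0],"gripper":0.0},{"xyz":[-0.0064,0,-0.004],"delta_rot":[0,0,0],"gripper":0.0}]}}

```text
time: 16.4
tool_pos: [0.4889, 0.1241, 0.1515]
tcp_rot: [-2.434, -1.979, -0.013]
wrist_force: [-3.0, 14.1, 13.4]
width: 0.147
```

>>> {"api": "arm_command", "payload": {"rows": [{"xyz":[-0.0068,0,-0.0032],"delta_rot":[0,0,0],"gripper":0.0},{"xyz":[-0.0068,0,-0.0031],"delta_rot":[0,0,0],"gripper":0.0},{"xyz":[-0.0071,0,-0.0023],"delta_rot":[0,0,0],"gripper":0.0},{"xyz":[-0.0072,0,-0.0023],"delta_rot":[0,0,0],"gripper":0.0},{"xyz":[-0.0073,0,-0.0014],"delta_rot":[0,0,0],"gripper":0.0},{"xyz":[-0.0074,0,-0.0014],"delta_rot":[0,0,0],"gripper":0.0},{"xyz":[0,0,0],"delta_rot":[0,0,0],"gripper":0.0},{"xyz":[0,0,0],"delta_rot":[0,0,0],"gripper":0.0}]}}

```text
time: 17.2
tool_pos: [0.4796, 0.0798, 0.1646]
tcp_rot: [-2.436, -1.982, -0.006]
wrist_force: [-1.9, 6.1, 12.3]
width: 0.148
```

```bash
python3 - <<'E'
from h import *
s=bot.read_state(); print({k:np.round(s[k],4) for k in('time','q','width','tool_pos','tcp_rot','wrist_force')})
c=snap('wrist','13');s0=snap('side','13')
im=cv2.imread('pics/side_13.png'); cv2.imwrite('pics/s13.png',cv2.resize(im[110:240,230:350],None,fx=5,fy=4.5,interpolation=cv2.INTER_CUBIC))
E
```

```text
{'time': np.float64(17.2), 'q': array([ 0.1113, -0.0445,  2.0722,  0.0036,  1.1118, -1.2564]), 'width': np.float64(0.1481), 'tool_pos': array([0.4796, 0.0798, 0.1646]), 'tcp_rot': array([-2.4356, -1.9818, -0.0056]), 'wrist_force': array([-1.8989,  6.1319, 12.2729])}
```

View pics/s13.png

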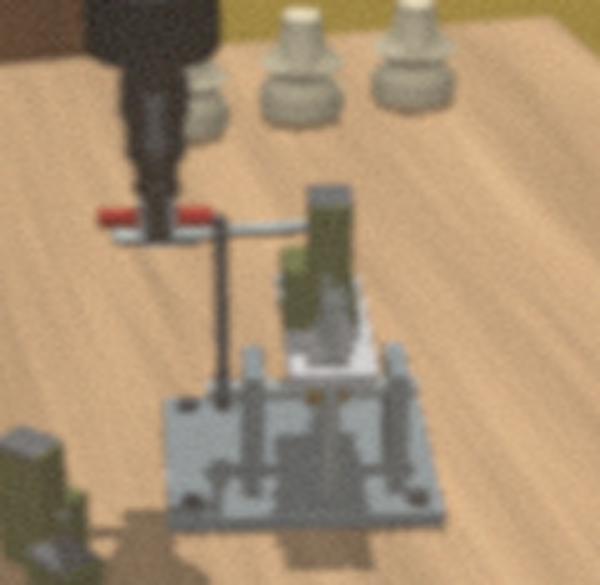

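View pics/wrist_13.png

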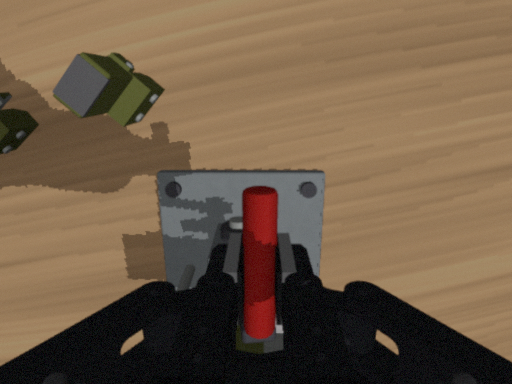

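>>> {"api": "arm_command", "payload": {"rows": [{"xyz":[-0.0055,0,-0.0015],"delta_rot":[0,0,0],"gripper":0.0},{"xyz":[-0.005,0,-0.0005],"delta_rot":[0,0,0],"gripper":0.0},{"xyz":[-0.005,0,0],"delta_rot":[0,0,0],"gripper":0.0},{"xyz":[0,0,0],"delta_rot":[0,0,0],"gripper":0.0},{"xyz":[0,0,0],"delta_rot":[0,0,0],"gripper":0.0},{"xyz":[0,0,0],"delta_rot":[0,0,0],"gripper":0.0}]}}

```text
time: 17.9
tool_pos: [0.4764, 0.0645, 0.1658]
tcp_rot: [-2.436, -1.982, -0.005]
wrist_force: [-0.8, 6.1, 8.2]
width: 0.147
```

```bash
python3 - <<'E'
from h import *
s=bot.read_state(); print({k:np.round(s[k],4) for k in('time','q','width','tool_pos','tcp_rot','wrist_force')})
c=np.array([.4755,.064]);y=np.array([.2035,.979]);print('local y',(s['tool_pos'][:2]-c)@y)
for n in('wrist','side','top'):
    t=snap(n,'14');W=cloud(t);hsv=cv2.cvtColor(t['pixels'],cv2.COLOR_RGB2HSV)
    red=((hsv[...,0]<8)|(hsv[...,0]>172))&(hsv[...,1]>130)&reg(W,.4,.6,0,.25,.1,.25);rep(W,n+' red',red)
    if red.any(): print((W[red][:,:2]-c).mean(0)@y, 'p2-98',np.percentile((W[red][:,:2]-c)@y,[2,98]))
    rep(W,n+' cap',reg(W,.53,.61,.0,.09,.193,.21))
for n in('side','top'):
    im=cv2.imread(f'pics/{n}_14.png'); a=(slice(110,240),slice(230,350)) if n=='side' else (slice(110,220),slice(190,310))
    cv2.imwrite(f'pics/{n}c14.png',cv2.resize(im[a],None,fx=5,fy=4.5,interpolation=cv2.INTER_CUBIC))
E
```

```text
{'time': np.float64(17.9), 'q': array([ 0.0806, -0.0564,  2.081 ,  0.0032,  1.1152, -1.2871]), 'width': np.float64(0.1469), 'tool_pos': array([0.4764, 0.0645, 0.1658]), 'tcp_rot': array([-2.4356, -1.9822, -0.005 ]), 'wrist_force': array([-0.7949,  6.1385,  8.1819])}
local y 0.0006700543170145715
wrist red 5230 mean [0.4715 0.0655 0.1891] zmed 0.1865 rect [468.6  64.4  89.8  72.2  43.2] dir 168.1
0.0007002871483600752 p2-98 [-0.01882386  0.01762083]
wrist cap 0
side red 41 mean [0.4785 0.0599 0.1834] zmed 0.1838 rect [476.9  59.9  11.5  59.1  80.3] dir 168.7
-0.003439580935496457 p2-98 [-0.0088062   0.00145494]
side cap 68 mean [0.5721 0.0375 0.1993] zmed 0.1999 rect [572.9  40.5  33.4  25.1  74.1] dir 82.4
top red 30 mean [0.4512 0.069  0.1858] zmed 0.1858 rect [450.6  68.5  11.1  12.   88.8] dir 151.0
-8.137680248901028e-05 p2-98 [-0.00515891  0.00540213]
top cap 2
```

View pics/sidec14.png

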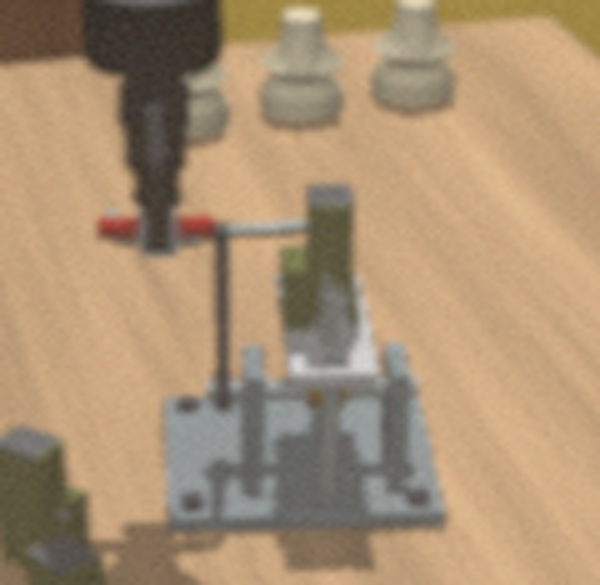

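View pics/wrist_14.png

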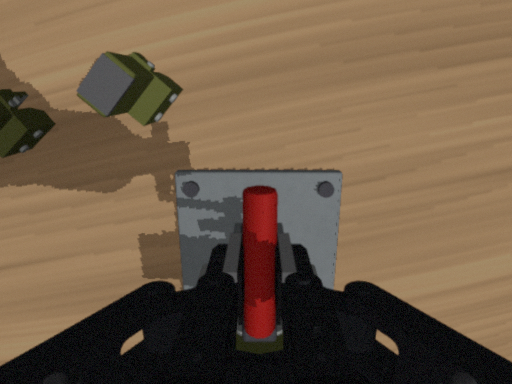

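>>> {"api": "arm_command", "payload": {"rows": [{"xyz":[0,0,0],"delta_rot":[0,0,0],"gripper":0.0},{"xyz":[0,0,0],"delta_rot":[0,0,0],"gripper":0.0},{"xyz":[0,0,0],"delta_rot":[0,0,0],"gripper":0.0},{"xyz":[0,0,0],"delta_rot":[0,0,0],"gripper":0.0},{"xyz":[0,0,0],"delta_rot":[0,0,0],"gripper":0.0},{"xyz":[0,0,0],"delta_rot":[0,0,0],"gripper":0.0}]}}

```text
time: 18.65
tool_pos: [0.4764, 0.0645, 0.1658]
tcp_rot: [-2.435, -1.982, -0.005]
wrist_force: [-0.9, 5.6, 8.9]
width: 0.146
```

```bash
python3 - <<'E'
from h import *
t=snap('side','15');W=cloud(t);rep(W,'cap',reg(W,.53,.61,.0,.09,.193,.21));rep(W,'plate',reg(W,.52,.62,-.05,.12,.103,.118))
W0=cloud(load('side','9'));rep(W0,'plate before',reg(W0,.52,.62,-.05,.12,.094,.108))
c=np.array([.4755,.064]);y=np.array([.2035,.979])
s=bot.read_state(); print({k:np.round(s[k],4) for k in('time','joint_vel','width','tool_pos','wrist_force')},(s['tool_pos'][:2]-c)@y)
t=snap('top','15');W=cloud(t)
for n,b in dict(spacer=(.54,.62,-.31,-.22,.02,.04),carbon=(.37,.48,-.36,-.27,.008,.02),cal=(.5,.68,.33,.45,.004,.015)).items():
    rep(W,n,reg(W,*b)); rep(cloud(load('top','0')),n+' start',reg(cloud(load('top','0')),*b))
E
```

```text
cap 69 mean [0.5717 0.037  0.1994] zmed 0.2001 rect [572.5  39.1  33.6  24.9  74.9] dir 85.7
plate 245 mean [0.5661 0.0078 0.1098] zmed 0.1098 rect [571.5  40.4 132.4  51.2  77.6] dir 65.4
plate before 230 mean [0.566  0.0075 0.1003] zmed 0.1002 rect [571.7  41.6 134.2  50.6  77.9] dir 66.2
{'time': np.float64(18.7), 'joint_vel': array([-0.0021, -0.0011,  0.0009,  0.0007,  0.0013, -0.0007]), 'width': np.float64(0.1437), 'tool_pos': array([0.4765, 0.0646, 0.1658]), 'wrist_force': array([-1.1277,  5.684 ,  8.5685])} 0.0007465386192687819
spacer 206 mean [ 0.5825 -0.2887  0.0295] zmed 0.0296 rect [ 583.3 -290.1   41.3   42.8   44.1] dir 153.2
spacer start 206 mean [ 0.5827 -0.2887  0.0293] zmed 0.0296 rect [ 582.9 -289.6   41.2   41.8   44.7] dir 144.9
carbon 325 mean [ 0.4326 -0.3162  0.0138] zmed 0.0136 rect [ 432.9 -316.7   23.5   91.6   70.5] dir 159.5
carbon start 330 mean [ 0.4325 -0.3162  0.0136] zmed 0.0136 rect [ 424.7 -313.6   24.6  111.2   67.9] dir 159.2
cal 637 mean [0.5844 0.3938 0.0073] zmed 0.007 rect [5.907e+02 3.900e+02 1.778e+02 1.192e+02 2.000e-01] dir 170.6
cal start 632 mean [0.5831 0.3957 0.0074] zmed 0.0069 rect [590.5 390.  178.6 118.9   0.7] dir 170.7
```

Plate and clamp cap rose together, by 9.6 mm and 9.5 mm. The lever is at rest and upright, and the other parts have not moved, so I'm handing in.

```bash
python3 -c "
from workcell import bot
print(bot.finish_job())"
```

```text
the job is handed in; nothing more can be done
None
```

I clipped the shoe clamp farthest from the base onto the rail and let it go. I then gripped the red handle, swung the cam lever straight up and handed the job in still holding it, at about 18.7 s of the 48 s. No verdict was reported.

**Clamp:**
- The push-down ended at about 24 N with the lever back at its stop.
- After release, the wrist camera put the clamp cap 54.7 mm above the rail top (54 mm expected when fully seated).
- Its yaw was within about 1° of the rail, and it sat within about 1 mm of the rail's middle along its length.
- I did not measure the jaw angle or the lean from vertical directly. I inferred them from the full seating and the camera pictures.

**Lever:**
- At the end the handle was within about 1 mm of straight above the cam axis by tool position and top camera. The side camera, seeing only part of the bar, read about 3 mm off. The limit of 0.12 rad is about 14 mm at the handle.
- The follower plate and the clamp cap had both risen about 9.5 mm, matching the expected lift and showing the clamp stayed seated.
- The arm was at rest, gripping at 40 N. The wrist force was about 10 N, mostly upward, because the tool was held a millimetre or two low.

**Other parts:** The spacer and the carbon insert showed no measurable shift from their start positions. The caliper's measured centre differed by about 2 mm, which is within measurement scatter.

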